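Hang the calibration board on its stand, pattern outward

TASK

Take the chequered camera-calibration board out of the slotted rack and hang it by its hand slot on the lipped hook of the post stand, with the chequered face pointing outward (away from the post) and the board hanging upright and square on the hook. Leave the two other plates in the rack, and the mouse, the round flange and the small bin on the bench, where they are.

Things in the scene. Friction and masses are not known exactly. Their poses are not given: they have to be found in the camera images.
- board: aluminium panel 160 wide, 160 tall, 10 mm thick, 0.3 kg, upright in a rack groove, the tallest plate there. One face white with black 15 mm chequers on its lower half, back bare. Hand slot 60 wide, 28 high, centred across, from 86 to 114 mm above the lower edge; solid band of 46 mm above it. Origin: centre of lower edge; +x out of the chequered face (at x = 5 mm), y across, z up
- rack: grey slotted rack, fixed, any way round: base 150 x 140 x 10 mm, three open-ended grooves 13 mm wide along its y at x = -45, 0, 45 mm, between walls 30 mm high above the base. The board and two other plates stand on the base (10 mm above the bench), one in each groove. Origin: centre of its underside, z up
- stand: fixed stand: steel base 130 (x) x 150 x 10 mm, 40 mm square post (x 10 to 50 mm, 140 mm high) with a flat steel hook at its top pointing to -x (outward): level strip 30 mm wide, 4 thick, top at 140 mm, running 40 mm from the post to an upturned lip (x -30 to -34 mm, as wide as the strip, top at 150 mm). Nothing stands above. Origin: centre of the base's underside, z up
- hook_seat (a point): point on the top of the hook's strip, on its centre line, midway between the post and the lip; its axes are those of the stand (-x outward)
- hook_tip (a point): centre of the top edge of the hook's upturned lip, 22 mm outward of and 10 mm above hook_seat; axes as the stand
- dot_board: smaller board with a dot grid on one face, 130 wide x 85 tall x 10 mm, no slot, loose in the rack. Origin: centre of its lower edge; z up
- adapter: steel adapter plate with a bolt circle, 100 wide x 80 tall x 10 mm, loose in the rack. Origin: centre of its lower edge; z up
- mouse: black computer mouse, 104 x 60 x 34 mm, loose on the bench. Origin: centre of its underside
- flange: round aluminium robot flange, 80 mm diameter, 60 mm high, loose on the bench. Origin: centre of its underside
- parts_bin: small open blue bin 85 x 110 x 40 mm, loose on the bench. Origin: centre of its underside
Not all that is in view belongs to the job. What is shaped like the board but orange or red is not meant. What is shaped like the stand but orange is not meant.

How it is judged:
By the outcome, as a careful person would: the job done as asked, in the order asked, and still so for the second after the job is handed in, with the robot touching nothing.
It also fails if it takes over 42 s, if anything falls off the work surface, if the arm or the gripper's body presses on something with over 40 N, if the wrist force passes 120 N, or if a joint passes its speed limit or range.

ROBOT

A 6-joint arm with a two-finger parallel gripper is mounted at the origin on the work surface. World frame = base frame: x ahead of the robot, y to its left, z up, the work surface at z = 0. Lengths are in mm, angles in degrees, forces in N, time in s.
With the tool pointing down it reaches from about 350 to 975 mm from the base axis. Payload 7.1 kg.
Tool frame: the origin (TCP) lies between the finger pads; the fingertips stand 22 mm ahead of it and the grasp point (between the pads) lies 3 mm ahead of it; z points along the fingers, y is the line along which they close (so a half turn about z gives the same grasp; the last joint's range is limited). The gripper opens to 88 mm and grips with 3 to 60 N. Pads are 20 mm wide; open, the fingers measure 115 mm over their backs; the gripper's body (75 mm by 178 mm) begins 61 mm behind the grasp point.
Start: joints at [73.51, 24.242, 93.386, -0, 62.372, -1.089], TCP at [165.953, 602.548, 244.675] pointing down, gripper open.
Joint ranges: [-172.04, 172.04], [-51.8, 120.97], [4.93, 147.93], [-75.15, 255.16], [6.16, 154.13], [-145.62, 145.62]. Speed limits (degrees/s): [136.94, 136.94, 172.46, 180, 180, 180].

INTERFACE

Orientations are given as [roll, pitch, yaw] about the fixed x, y, z axes, in that order (R = Rz(yaw) Ry(pitch) Rx(roll)).
In Python, from rig import observe, eyes, bot gives the robot as it stands.
- The arm moves only by the shell command python3 -m jog 'ROWS'. ROWS is a JSON object of lists of equal length, an entry for each row: "linear": the shift along the tool's x, y, z in units of 0.3 m (1.0 is 0.3 m), a list of three; "twist": the turn, a rotation vector about the tool's x, y, z in units of 360 degrees (1.0 is 360 degrees), a list of three; "grip": the closure, from 0 (fully open) to 1 (shut). A call has 1 to 12 rows; each row is the pose to reach, as a shift and turn from the pose commanded when the call began, along the tool's axes at that moment, turning the shorter way round; what a row does not reach only later rows make up. A row lasts 1/10 s, in which the tool goes at most 50 mm and 8.59 degrees, less where a joint would pass 70% of its speed; a pose out of reach is approached as far as the arm can. A call with a number of a shift or a turn outside -1 to 1 is refused whole. A call with a gripper value outside its range is refused whole. The fingers move at their own pace and stop on an object; the grip force is fixed at half the most. Time passes only in rows, so rows that repeat a pose let the fingers close. It gives the time, the measured TCP pose, the force, the opening and the grip force at its end, in the units of the state.
- observe(): the state, without advancing time (a new reading comes with each control period).
- eyes.snapshot(name): name is "scene" or "side" or "wrist"; returns the picture (420x560x3 uint8, red, green, blue); there is no depth.
- eyes.get_calibration(name): a dict with "K" (3x3 intrinsics, pixels), "k1" (the pictures are not rectified: a ray, as slopes to the right and down, at radius r is drawn at 1 + k1 r^2 times it, then the intrinsics apply), "xyz" and "rotation" of the camera in the world. Camera axes: x right, y up, looking along -z (the intrinsics and any distortion apply to the point x, -y, -z); pixel columns grow to the right and rows downward; lengths in mm; the calibration is good to about 2 mm. A picture is of the moment at which its call begins: read the wrist's pose just before it. get_calibration takes no time and is no camera call; for the wrist camera it gives the pose at the moment of the call.
- bot.job_done(): hands the job in; it is judged then, once.
The state is a dict: "t": time; "q": joint angles; "dq": joint speeds; "joint_efforts": joint torques, N m; "ee_pos": TCP position; "ee_rot": TCP orientation; "ft_force": force on the tool from outside, world axes, zero at the start; "ft_torque": the same for the moment, N m; "finger_gap": opening from 0.0 (shut) to 1.0 (fully open); "grasp_force": force on a finger pad.
Only numpy, scipy, OpenCV 4.12 (cv2) and the standard library are available. Lean on these libraries where they do the work, as an engineer would, in place of code of your own. Each camera call takes 0.05 s, during which the arm holds its last target. There are 200 camera calls.

## Working session

There is one attempt and no reset: what is moved stays moved. The work goes in short steps, Python scripts to look and compute and a shell command to move; the robot and the scene stay as the last step left them, time stands still between calls to the robot, and variables do not carry over. Pictures are saved under pics/ and viewed, at most 10 in all, crops included, and the job is handed in when it is done.

```bash
mkdir -p pics; ls; python3 - <<'E'
from rig import observe, eyes, bot
import cv2,numpy as np
ims=[]
for n in("scene","side","wrist"):
    im=eyes.snapshot(n); cv2.imwrite(f"pics/{n}0.png",im[:,:,::-1]); c=eyes.get_calibration(n)
    print(n,c)
print(observe())
E
```

```text
pics
scene {'K': array([[382.14135872,   0.        , 284.20699109],
       [  0.        , 382.14135872, 211.41749389],
       [  0.        ,   0.        ,   1.        ]]), 'k1': -0.09874861692267466, 'xyz': array([1293.35989233,  294.31820097,  743.3484642 ]), 'rotation': array([ 52.71987584,  -1.07948914, 106.85185934])}
side {'K': array([[403.83452585,   0.        , 286.80349804],
       [  0.        , 403.83452585, 210.69856809],
       [  0.        ,   0.        ,   1.        ]]), 'k1': 0.017602122720847508, 'xyz': array([ 257.04570587, -869.03484859,  759.74120448]), 'rotation': array([ 56.57809473,  -0.57847545, -13.42650184])}
wrist {'K': array([[334.83551587,   0.        , 274.41431457],
       [  0.        , 334.83551587, 211.28125887],
       [  0.        ,   0.        ,   1.        ]]), 'k1': -0.05013684084232832, 'xyz': array([ 94.00802608, 622.17008087, 385.41843285]), 'rotation': array([-1.56456954e+01,  7.40958608e-02,  7.45350570e+01])}
{'t': 0.15, 'q': array([ 7.35090236e+01,  2.42751314e+01,  9.34214115e+01, -2.48348862e-04,
        6.23721453e+01, -1.08881873e+00]), 'dq': array([ 0.06076989, -0.09859975, -0.19167037,  0.10590531, -0.08306739,
       -0.02886553]), 'joint_efforts': array([-3.41473606e-04, -5.44986176e+01, -2.73918164e+01,  6.43609604e-02,
        2.05144496e-02, -4.59937394e-05]), 'ee_pos': array([165.85702917, 602.16548404, 244.0717385 ]), 'ee_rot': array([-1.79931320e+02, -1.08538136e-03,  1.64597957e+02]), 'ft_force': array([-0.14020878,  0.41325102,  0.35878123]), 'ft_torque': array([ 0.01093733,  0.07884123, -0.03276896]), 'grasp_force': 0.0, 'finger_gap': 1.0001309784982018}
```

View pics/scene0.png

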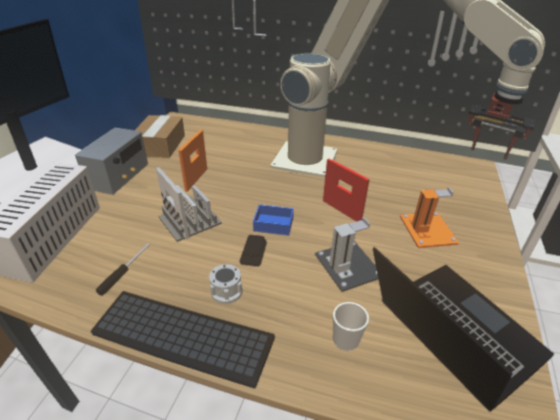

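View pics/side0.png

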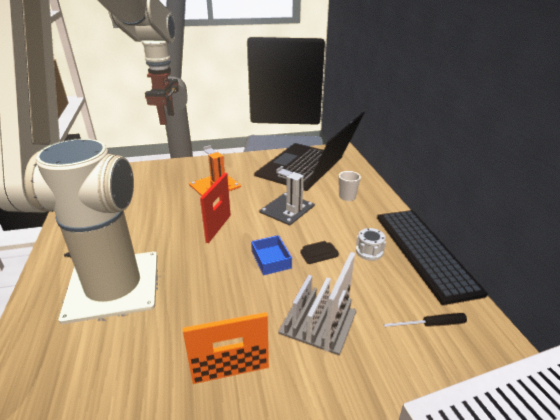

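The scene view shows the rack at (190,215) and the steel stand at (348,255). In the side view the rack is at (320,315), with the tall board in its right-hand groove, and the stand is at (290,200). I'll look closer.

```bash
python3 - <<'E'
import cv2,numpy as np
a=cv2.imread('pics/scene0.png');b=cv2.imread('pics/side0.png')
def c(i,x,y,w=100,h=75):return cv2.resize(i[y:y+h,x:x+w],(400,300),interpolation=cv2.INTER_CUBIC)
cv2.imwrite('pics/m1.png',np.vstack([np.hstack([c(a,140,165),c(a,300,210)]),np.hstack([c(b,270,255,120,90),c(b,250,155)])]))
E
```

```text
(no output)
```

View pics/m1.png

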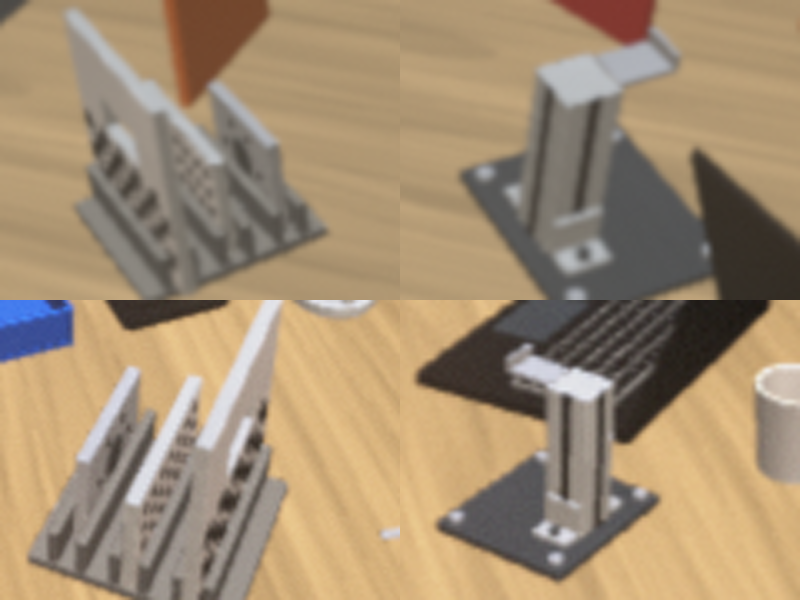

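The tall board's chequered face points to the left in the scene view and to the right in the side view. Its top edge runs from scene (158,168) to (178,187). The hook points right and away in the scene view. Next I cast rays.

```bash
cat > h.py <<'E'
import numpy as np,cv2
from scipy.spatial.transform import Rotation as R
from rig import observe,eyes,bot
def cal(n):
    c=eyes.get_calibration(n); return c
def Rm(rpy): return R.from_euler('xyz',rpy,degrees=True).as_matrix()
def ray(c,px):
    d=cv2.undistortPoints(np.array([[px]],float),c['K'],np.array([c['k1'],0,0,0.]),None,None)[0,0] if False else None
    p=np.array([(px[0]-c['K'][0,2])/c['K'][0,0],(px[1]-c['K'][1,2])/c['K'][1,1]]); s=p.copy()
    for _ in range(20): s=p/(1+c['k1']*(s@s))
    return Rm(c['rotation'])@np.array([s[0],-s[1],-1.])
def onz(c,px,z):
    d=ray(c,px); return c['xyz']+d*(z-c['xyz'][2])/d[2]
def two(c1,p1,c2,p2):
    d1,d2=ray(c1,p1),ray(c2,p2); d1/=np.linalg.norm(d1); d2/=np.linalg.norm(d2)
    A=np.array([d1,-d2]).T; t=np.linalg.lstsq(A,c2['xyz']-c1['xyz'],rcond=None)[0]
    a,b=c1['xyz']+t[0]*d1,c2['xyz']+t[1]*d2; return (a+b)/2,np.linalg.norm(a-b)
def proj(c,P):
    v=Rm(c['rotation']).T@(np.array(P,float)-c['xyz']); s=np.array([v[0],-v[1]])/-v[2]; s=s*(1+c['k1']*(s@s))
    return s*c['K'][0,0]+c['K'][:2,2]
E
python3 - <<'E'
from h import *
np.set_printoptions(precision=1,suppress=True)
a,b=cal('scene'),cal('side')
S=lambda x,y:(x/4+140,y/4+165); T=lambda x,y:(x*.3+270,(y-300)*.3+255)
U=lambda x,y:((x-400)/4+300,y/4+210); V=lambda x,y:((x-400)/4+250,(y-300)/4+155)
for p in[(71,10),(85,15),(140,86),(162,88)]: print('board top scene',onz(a,S(*p),170))
for p in[(203,447),(217,445),(270,303),(283,302)]: print('board top side',onz(b,T(*p),170))
print('rack base');
for p in[(77,207),(150,297),(327,230)]:print(onz(a,S(*p),10))
for p in[(30,560),(285,487)]:print(onz(b,T(*p),10))
print('post top scene')
for p in[(540,72),(620,85),(570,107)]:print(onz(a,U(*p),140))
print('post top side')
for p in[(550,385),(565,368),(612,378),(590,398)]:print(onz(b,V(*p),140))
print('lip')
for p in[(653,30),(680,65)]:print(onz(a,U(*p),150))
for p in[(508,350),(528,345)]:print(onz(b,V(*p),150))
print('base stand')
for p in[(460,172),(715,275)]:print(onz(a,U(*p),10))
for p in[(437,522),(560,578),(660,495),(540,455)]:print(onz(b,V(*p),10))
E
```

```text
board top scene [ 482.3 -326.7  170. ]
board top scene [ 485.3 -313.   170. ]
board top scene [ 555.4 -227.1  170. ]
board top scene [ 552.9 -211.6  170. ]
board top side [ 481.9 -331.3  170. ]
board top side [ 490.6 -331.6  170. ]
board top side [ 569.4 -214.1  170. ]
board top side [ 578.5 -215.1  170. ]
rack base
[ 515.5 -333.5   10. ]
[ 591.1 -226.4   10. ]
[ 480.2 -136.3   10. ]
[ 391.7 -260.1   10. ]
[ 588.9 -236.9   10. ]
post top scene
[556.9 214.8 140. ]
[553.9 264.4 140. ]
[583.9 238.4 140. ]
post top side
[529.8 237.2 140. ]
[548.5 262.6 140. ]
[581.5 237.9 140. ]
[555.7 209.6 140. ]
lip
[505.5 277.  150. ]
[535.4 297.7 150. ]
[505.8 284.6 150. ]
[523.8 289.8 150. ]
base stand
[523.2 165.   10. ]
[567.4 346.7  10. ]
[437.9 255.7  10. ]
[519.6 154.   10. ]
[633.8 255.6  10. ]
[547.6 343.4  10. ]
```

```bash
cat >> h.py <<'E'
def to(p,yaw,s=None):
    """linear/twist from current pose to tool-down pose at p,yaw"""
    o=observe(); A=Rm(o['ee_rot']); B=Rm([180,0,yaw])
    l=A.T@(np.array(p)-o['ee_pos'])/300; w=R.from_matrix(A.T@B).as_rotvec(degrees=True)/360
    print('linear',np.round(l,4).tolist(),'twist',np.round(w,4).tolist())
E
python3 - <<'E'
from h import *
np.set_printoptions(precision=0,suppress=True)
a,b=cal('scene'),cal('side')
for p in [(365,218),(325,198)]:print('red',onz(a,p,0))
for p in [(205,238),(229,213)]:print('red',onz(b,p,0))
for p in [(205,183),(229,213)]:print('red top?',onz(b,p,160))
to((350,440,330),138); to((520,270,350),118)
E
```

```text
red [307. 278.   0.]
red [240. 134.   0.]
red [250. 155.   0.]
red [338. 278.   0.]
red top? [270. 213. 160.]
red top? [321.  36. 160.]
linear [-0.7353, -0.3585, -0.286] twist [-0.0002, 0.0, 0.0739]
linear [-1.4321, -0.7544, -0.3522] twist [-0.0002, 0.0001, 0.1294]
```

```bash
python3 -m jog '{"linear":[[-0.73,-0.36,-0.29],[-0.73,-0.36,-0.29],[-0.73,-0.36,-0.29],[-0.73,-0.36,-0.29],[-0.73,-0.36,-0.29],[-0.73,-0.36,-0.29],[-0.73,-0.36,-0.29]],"twist":[[0,0,0.074],[0,0,0.074],[0,0,0.074],[0,0,0.074],[0,0,0.074],[0,0,0.074],[0,0,0.074]],"grip":[0,0,0,0,0,0,0]}'; python3 -c "
from h import *
to((520,270,350),118)"
```

```text
t: 0.85
ee_pos: [349.5, 439.6, 332.2]
ee_rot: [179.9, -0.0, 137.8]
ft_force: [-0.6, 0.1, 0.4]
finger_gap: 0.999
grasp_force: 0.0
linear [-0.8008, -0.0367, -0.0597] twist [0.0002, -0.0001, 0.055]
```

```bash
python3 -m jog '{"linear":[[-0.8,-0.037,-0.06],[-0.8,-0.037,-0.06],[-0.8,-0.037,-0.06],[-0.8,-0.037,-0.06],[-0.8,-0.037,-0.06],[-0.8,-0.037,-0.06],[-0.8,-0.037,-0.06],[-0.8,-0.037,-0.06]],"twist":[[0,0,0.055],[0,0,0.055],[0,0,0.055],[0,0,0.055],[0,0,0.055],[0,0,0.055],[0,0,0.055],[0,0,0.055]],"grip":[0,0,0,0,0,0,0,0]}'; python3 - <<'E'
from h import *
c=cal('wrist'); im=eyes.snapshot('wrist'); cv2.imwrite('pics/w1.png',im[:,:,::-1]); import pickle; pickle.dump(c,open('w1.pkl','wb'))
for P in[(556,238,140),(511,285,150),(537,261,10)]: print(proj(c,P))
to((530,-60,350),85)
E
```

```text
t: 1.65
ee_pos: [517.8, 272.8, 348.8]
ee_rot: [-179.9, -0.0, 118.3]
ft_force: [-0.5, -0.4, 0.5]
finger_gap: 0.999
grasp_force: 0.0
[290.93605213 233.1087091 ]
[275.19587001 178.63765531]
[283.13829262 184.47635373]
linear [-0.9964, -0.4901, -0.0032] twist [-0.0002, -0.0, 0.0925]
```

View pics/w1.png

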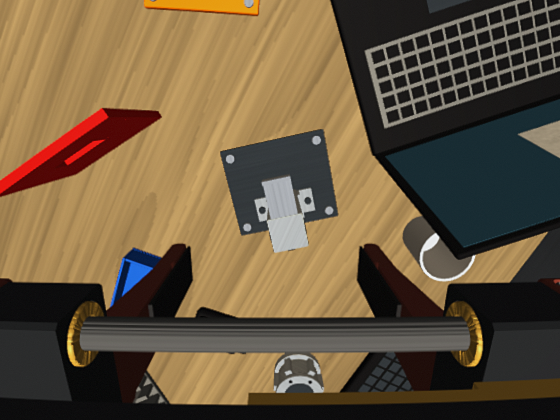

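The wrist view shows the stand base with corners at (220,151), (323,129), (338,214) and (243,235). The post top is near (288,235), and the hook points up the image with its lip at (262..290,178). I'll compute from these and zoom a crop for precision.

```bash
python3 - <<'E'
from h import *
import pickle
np.set_printoptions(precision=1,suppress=True)
c=pickle.load(open('w1.pkl','rb')); im=cv2.imread('pics/w1.png')
for p in[(220,151),(323,129),(338,214),(243,235)]:print('base',onz(c,p,10))
for p in[(262,181),(290,176)]:print('lip',onz(c,p,150))
for p in[(308,246),(274,252)]:print('post',onz(c,p,140))
z=im[120:260,215:345]
cv2.imwrite('pics/w1z.png',cv2.resize(z,None,fx=4.2,fy=4.2,interpolation=cv2.INTER_CUBIC))
E
```

```text
base [434.7 261.1  10. ]
base [548.4 356.7  10. ]
base [630.7 260.5  10. ]
base [520.6 163.6  10. ]
lip [500.2 276.4 150. ]
lip [523.1 294.6 150. ]
post [580.2 233.7 140. ]
post [550.1 209.3 140. ]
```

View pics/w1z.png

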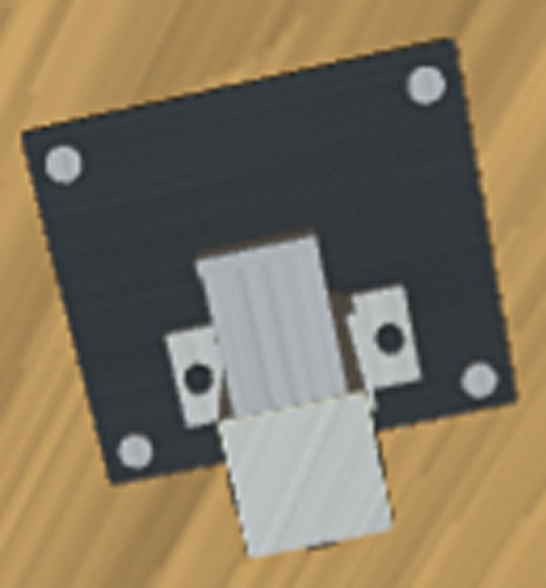

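```bash
python3 -m jog '{"linear":[[-0.99,-0.49,0],[-0.99,-0.49,0],[-0.99,-0.49,0],[-0.99,-0.49,0],[-0.99,-0.49,0],[-0.99,-0.49,0],[-0.99,-0.49,0],[-0.99,-0.49,0],[-0.99,-0.49,0]],"twist":[[0,0,0.092],[0,0,0.092],[0,0,0.092],[0,0,0.092],[0,0,0.092],[0,0,0.092],[0,0,0.092],[0,0,0.092],[0,0,0.092]],"grip":[0,0,0,0,0,0,0,0,0]}'; python3 -c "
from h import *
to((527,-270,330),54)"
```

```text
t: 2.6
ee_pos: [529.5, -59.0, 349.5]
ee_rot: [-180.0, -0.0, 85.0]
ft_force: [0.6, 0.9, -1.1]
finger_gap: 0.997
grasp_force: 0.0
linear [-0.7015, 0.0525, 0.0647] twist [-0.0001, -0.0001, 0.0862]
```

The stand measurements agree: origin is about (533.4,259.9), yaw about -49.3°, and the base measures 148x130, which matches. Next I look at the board.

```bash
python3 -m jog '{"linear":[[-0.7,0.05,0.065],[-0.7,0.05,0.065],[-0.7,0.05,0.065],[-0.7,0.05,0.065],[-0.7,0.05,0.065],[-0.7,0.05,0.065],[-0.7,0.05,0.065]],"twist":[[0,0,0.086],[0,0,0.086],[0,0,0.086],[0,0,0.086],[0,0,0.086],[0,0,0.086],[0,0,0.086]],"grip":[0,0,0,0,0,0,0]}'; python3 - <<'E'
from h import *
c=cal('wrist'); im=eyes.snapshot('wrist'); cv2.imwrite('pics/w2.png',im[:,:,::-1]); import pickle; pickle.dump(c,open('w2.pkl','wb'))
print(proj(c,(484,-325,170)),proj(c,(565,-217,170)))
E
```

```text
t: 3.3
ee_pos: [527.0, -268.3, 330.0]
ee_rot: [-179.9, -0.0, 54.2]
ft_force: [-0.3, 0.4, -0.0]
finger_gap: 1.0
grasp_force: 0.0
[273.7637711  270.13999594] [276.44131794 129.25738158]
```

View pics/w2.png

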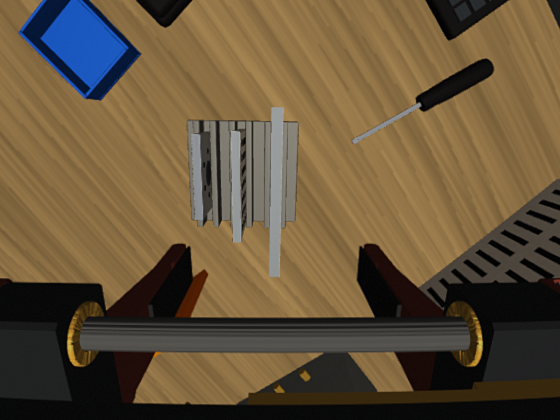

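The board's top edge runs from (277,107) to (274.5,276) in the wrist view. The dot board is at about x=237 and the adapter at about x=200.

```bash
python3 - <<'E'
from h import *
import pickle
np.set_printoptions(precision=1,suppress=True)
c=pickle.load(open('w2.pkl','rb'))
A=onz(c,(277.3,107),170);B=onz(c,(274.6,276.5),170);d=A-B
yaw=np.degrees(np.arctan2(d[1],d[0]));M=(A+B)/2
print(A,B,np.linalg.norm(d),yaw,M)
to((*M[:2],150),yaw)
E
```

```text
[ 576.6 -202.2  170. ] [ 480.6 -331.1  170. ] 160.71434028421496 53.33393932858694 [ 528.6 -266.6  170. ]
linear [0.0069, 0.0018, 0.6008] twist [-0.0001, -0.0001, 0.0025]
```

```bash
python3 -m jog '{"linear":[[0.007,0.002,0.15],[0.007,0.002,0.3],[0.007,0.002,0.4],[0.007,0.002,0.48],[0.007,0.002,0.54],[0.007,0.002,0.567],[0.007,0.002,0.567]],"twist":[[0,0,0.0025],[0,0,0.0025],[0,0,0.0025],[0,0,0.0025],[0,0,0.0025],[0,0,0.0025],[0,0,0.0025]],"grip":[0,0,0,0,0,0,0]}' && python3 -m jog '{"linear":[[0,0,0],[0,0,0],[0,0,0],[0,0,0],[0,0,0],[0,0,0],[0,0,0],[0,0,0],[0,0,0],[0,0,0],[0,0,0],[0,0,0]],"twist":[[0,0,0],[0,0,0],[0,0,0],[0,0,0],[0,0,0],[0,0,0],[0,0,0],[0,0,0],[0,0,0],[0,0,0],[0,0,0],[0,0,0]],"grip":[0.5,0.8,1,1,1,1,1,1,1,1,1,1]}'; python3 -c "
from h import *
print(observe()['ft_torque'])"
```

```text
t: 4.05
ee_pos: [528.2, -267.4, 159.5]
ee_rot: [-179.9, 0.0, 53.3]
ft_force: [0.2, -0.2, -0.6]
finger_gap: 1.002
grasp_force: 0.0
t: 5.25
ee_pos: [528.2, -269.1, 160.0]
ee_rot: [-180.0, 0.0, 53.2]
ft_force: [-1.5, -0.4, 0.2]
finger_gap: 0.111
grasp_force: 30.0
[-0.11869918  0.1242307   0.00457726]
```

```bash
python3 -m jog '{"linear":[[0,0,-0.03],[0,0,-0.07],[0,0,-0.12],[0,0,-0.2],[0,0,-0.3],[0,0,-0.4],[0,0,-0.5],[0,0,-0.6],[0,0,-0.63],[0,0,-0.63]],"twist":[[0,0,0],[0,0,0],[0,0,0],[0,0,0],[0,0,0],[0,0,0],[0,0,0],[0,0,0],[0,0,0],[0,0,0]],"grip":[1,1,1,1,1,1,1,1,1,1]}'; python3 - <<'E'
from h import *
a,b=eyes.snapshot('scene'),eyes.snapshot('side')
cv2.imwrite('pics/l1.png',np.hstack([cv2.resize(a[60:360,70:350],(400,430)),cv2.resize(b[60:360,180:460],(400,430))])[:,:,::-1])
to((570,-60,350),100)
E
```

```text
t: 6.25
ee_pos: [528.8, -269.3, 351.1]
ee_rot: [179.8, -0.0, 53.2]
ft_force: [0.6, -0.3, -3.3]
finger_gap: 0.111
grasp_force: 30.0
linear [0.6416, -0.3039, -0.0062] twist [-0.0002, -0.0001, -0.1301]
```

View pics/l1.png

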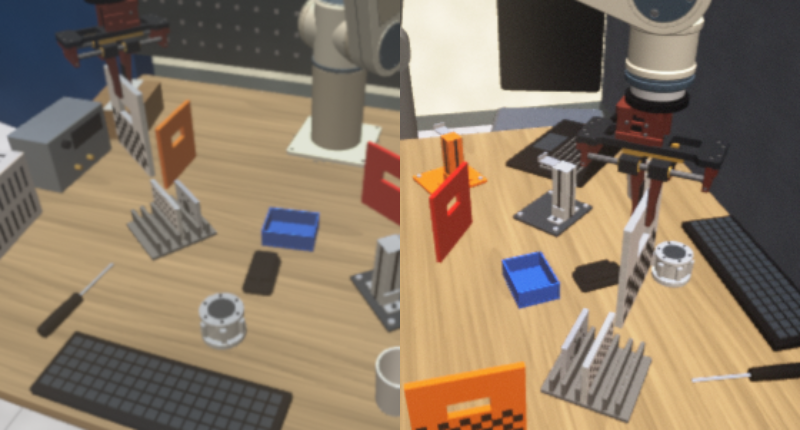

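```bash
python3 - <<'E'
from h import *
to((560,0,350),137)
E
```

```text
linear [0.7818, -0.4504, -0.006] twist [-0.0002, -0.0001, -0.2328]
```

```bash
python3 -m jog '{"linear":[[0.04,-0.02,0],[0.12,-0.07,0],[0.2,-0.115,0],[0.28,-0.16,0],[0.36,-0.205,0],[0.44,-0.25,0],[0.52,-0.295,0],[0.6,-0.34,0],[0.68,-0.39,0],[0.74,-0.42,0],[0.77,-0.44,0],[0.78,-0.45,0]],"twist":[[0,0,-0.01],[0,0,-0.03],[0,0,-0.053],[0,0,-0.076],[0,0,-0.099],[0,0,-0.122],[0,0,-0.145],[0,0,-0.168],[0,0,-0.191],[0,0,-0.212],[0,0,-0.226],[0,0,-0.233]],"grip":[1,1,1,1,1,1,1,1,1,1,1,1]}'; python3 - <<'E'
from h import *
to((499,302.9,350),220.7)
E
```

```text
t: 7.55
ee_pos: [559.6, 0.5, 346.8]
ee_rot: [-179.9, -0.2, 137.3]
ft_force: [-0.8, -0.2, -2.7]
finger_gap: 0.109
grasp_force: 30.0
linear [0.8318, 0.6041, -0.0096] twist [0.0, -0.0007, -0.2316]
```

```bash
python3 -m jog '{"linear":[[0.04,0.03,0],[0.12,0.085,0],[0.2,0.145,0],[0.29,0.21,0],[0.38,0.275,0],[0.47,0.34,0],[0.56,0.41,0],[0.65,0.47,0],[0.73,0.53,0],[0.79,0.575,-0.01],[0.82,0.595,-0.01],[0.832,0.604,-0.01]],"twist":[[0,0,-0.01],[0,0,-0.03],[0,0,-0.053],[0,0,-0.076],[0,0,-0.099],[0,0,-0.122],[0,0,-0.145],[0,0,-0.168],[0,0,-0.19],[0,0,-0.21],[0,0,-0.225],[0,0,-0.2316]],"grip":[1,1,1,1,1,1,1,1,1,1,1,1]}'; python3 - <<'E'
from h import *
to((499,302.9,350),220.7)
E
```

```text
t: 8.75
ee_pos: [499.9, 302.8, 349.7]
ee_rot: [179.9, -0.2, -139.3]
ft_force: [-0.5, -0.1, -2.6]
finger_gap: 0.11
grasp_force: 30.0
linear [0.0021, 0.0024, -0.0009] twist [0.0001, -0.0006, 0.0]
```

```bash
python3 -m jog '{"linear":[[0,0,0.04],[0,0,0.1],[0,0,0.17],[0,0,0.25],[0,0,0.33],[0,0,0.41],[0,0,0.47],[0,0,0.51],[0,0,0.523],[0,0,0.523],[0,0,0.523]],"twist":[[0,0,0],[0,0,0],[0,0,0],[0,0,0],[0,0,0],[0,0,0],[0,0,0],[0,0,0],[0,0,0],[0,0,0],[0,0,0]],"grip":[1,1,1,1,1,1,1,1,1,1,1]}'; python3 - <<'E'
from h import *
a,b=eyes.snapshot('scene'),eyes.snapshot('side')
cv2.imwrite('pics/p_scene.png',a[:,:,::-1]);cv2.imwrite('pics/p_side.png',b[:,:,::-1])
cv2.imwrite('pics/p1.png',np.hstack([cv2.resize(a[160:300,290:420],(400,430)),cv2.resize(b[110:250,220:350],(400,430))])[:,:,::-1])
st=np.array([533.4,259.9,0]);u=Rm([0,0,-49.3])
for n in('scene','side'):
  c=cal(n)
  for y in(-80,80): print(n,y,proj(c,st+u@[-55,y,43+160]),proj(c,st+u@[-55,y,43]))
E
```

```text
t: 9.85
ee_pos: [501.6, 302.0, 195.7]
ee_rot: [-180.0, 0.1, -139.6]
ft_force: [-0.4, 0.0, -2.6]
finger_gap: 0.113
grasp_force: 30.0
scene -80 [359.0320298  184.02264551] [351.38877072 230.95034832]
scene 80 [396.49114541 219.27266867] [384.1039466  268.00782609]
side -80 [257.56465304 159.50594229] [259.01150653 203.22645499]
side 80 [287.80221057 142.58435234] [287.28973039 184.06234329]
```

View pics/p1.png

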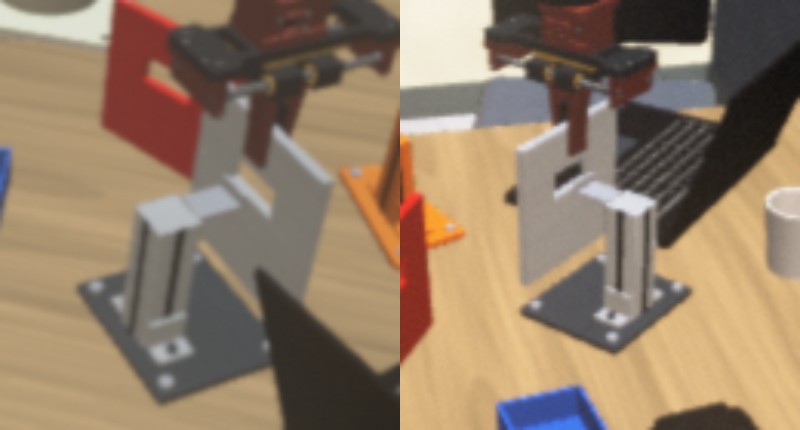

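The bare back faces the post and the slot lines up with the hook. Board corners in the side view are within about 1.5 px of prediction. Now I lower 2.5 mm and insert.

```bash
python3 -m jog '{"linear":[[0.003,0,0.008],[0.003,0,0.008],[0.003,-0.02,0.008],[0.003,-0.04,0.008],[0.003,-0.06,0.008],[0.003,-0.08,0.008],[0.003,-0.1,0.008],[0.003,-0.12,0.008],[0.003,-0.135,0.008],[0.003,-0.142,0.008],[0.003,-0.142,0.008],[0.003,-0.142,0.008]],"twist":[[0,0,0],[0,0,0],[0,0,0],[0,0,0],[0,0,0],[0,0,0],[0,0,0],[0,0,0],[0,0,0],[0,0,0],[0,0,0],[0,0,0]],"grip":[1,1,1,1,1,1,1,1,1,1,1,1]}'; python3 - <<'E'
from h import *
o=observe();u=Rm([0,0,-49.3]);print(u.T@(o['ee_pos']-[533.4,259.9,0]))
a,b=eyes.snapshot('scene'),eyes.snapshot('side')
cv2.imwrite('pics/i1.png',np.hstack([cv2.resize(a[160:300,290:420],(400,430)),cv2.resize(b[110:250,220:350],(400,430))])[:,:,::-1])
E
```

```text
t: 11.15
ee_pos: [528.0, 268.9, 192.7]
ee_rot: [180.0, -0.0, -139.6]
ft_force: [0.4, -0.4, -3.1]
finger_gap: 0.114
grasp_force: 30.0
[-10.28920357   1.77470937 192.74857812]
```

View pics/i1.png

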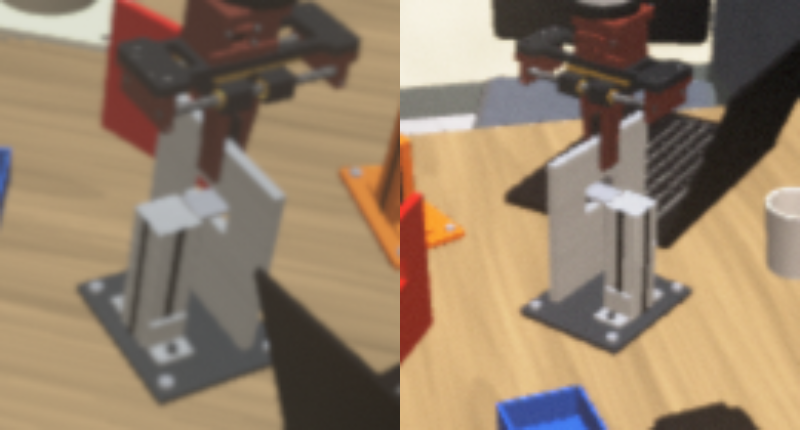

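The hook is through the slot and the force is clean. Next I lower gently.

```bash
python3 -m jog '{"linear":[[0,0,0.012],[0,0,0.024],[0,0,0.036],[0,0,0.044],[0,0,0.05],[0,0,0.05],[0,0,0.05]],"twist":[[0,0,0],[0,0,0],[0,0,0],[0,0,0],[0,0,0],[0,0,0],[0,0,0]],"grip":[1,1,1,1,1,1,1]}';python3 -m jog '{"linear":[[0,0,0.002],[0,0,0.003],[0,0,0.004],[0,0,0.005],[0,0,0.005]],"twist":[[0,0,0],[0,0,0],[0,0,0],[0,0,0],[0,0,0]],"grip":[1,1,1,1,1]}'
```

```text
t: 11.95
ee_pos: [528.2, 268.8, 177.8]
ee_rot: [-180.0, 0.0, -139.6]
ft_force: [-0.2, 0.2, -3.3]
finger_gap: 0.113
grasp_force: 30.0
t: 12.45
ee_pos: [528.1, 268.8, 176.2]
ee_rot: [180.0, -0.0, -139.6]
ft_force: [0.3, 0.2, -3.4]
finger_gap: 0.117
grasp_force: 30.0
```

```bash
python3 -m jog '{"linear":[[0,0,0.002],[0,0,0.003],[0,0,0.003]],"twist":[[0,0,0],[0,0,0],[0,0,0]],"grip":[1,1,1]}';python3 -m jog '{"linear":[[0,0,0.002],[0,0,0.003],[0,0,0.003]],"twist":[[0,0,0],[0,0,0],[0,0,0]],"grip":[1,1,1]}'
```

```text
t: 12.75
ee_pos: [528.2, 268.9, 176.0]
ee_rot: [-180.0, 0.0, -139.6]
ft_force: [-1.7, -1.7, 4.5]
finger_gap: 0.109
grasp_force: 30.0
t: 13.05
ee_pos: [528.2, 268.9, 176.0]
ee_rot: [-180.0, 0.0, -139.6]
ft_force: [-4.9, -2.2, 11.8]
finger_gap: 0.113
grasp_force: 30.0
```

Contact is at TCP z=176.0, exactly as predicted. I relax, open and back off.

```bash
python3 -m jog '{"linear":[[0,0,-0.003],[0,0,-0.004],[0,0,-0.004],[0,0,-0.004],[0,0,-0.004],[0,0,-0.004],[0,0,-0.004],[0,0,-0.004],[0,0,-0.004],[0,0,-0.004],[0,0,-0.004],[0,0,-0.004]],"twist":[[0,0,0],[0,0,0],[0,0,0],[0,0,0],[0,0,0],[0,0,0],[0,0,0],[0,0,0],[0,0,0],[0,0,0],[0,0,0],[0,0,0]],"grip":[1,1,0.85,0.8,0.75,0.7,0.65,0.6,0.6,0.6,0.6,0.6]}';python3 -m jog '{"linear":[[0,0,-0.02],[0,0,-0.06],[0,0,-0.12],[0,0,-0.2],[0,0,-0.3],[0,0,-0.4],[0,0,-0.5],[0,0,-0.5],[0,0,-0.5],[0,0,-0.5]],"twist":[[0,0,0],[0,0,0],[0,0,0],[0,0,0],[0,0,0],[0,0,0],[0,0,0],[0,0,0],[0,0,0],[0,0,0]],"grip":[0.6,0.6,0.6,0.6,0.6,0.6,0.6,0.6,0.6,0.6]}'; python3 - <<'E'
from h import *
a,b=eyes.snapshot('scene'),eyes.snapshot('side')
cv2.imwrite('pics/f1.png',np.hstack([cv2.resize(a[130:340,130:420],(400,290)),cv2.resize(b[110:350,220:400],(400,533))[:290]])[:,:,::-1])
w=eyes.snapshot('wrist')
A=np.hstack([cv2.resize(a[150:290,290:420],(400,300)),cv2.resize(b[110:250,220:350],(400,300))]);B=np.hstack([cv2.resize(w,(400,300)),cv2.resize(a[150:300,130:330],(400,300))])
cv2.imwrite('pics/f2.png',np.vstack([A,B])[:,:,::-1])
E
```

```text
t: 14.25
ee_pos: [528.1, 268.8, 175.7]
ee_rot: [-180.0, -0.0, -139.6]
ft_force: [0.2, -0.0, 0.8]
finger_gap: 0.399
grasp_force: 0.0
t: 15.25
ee_pos: [527.5, 268.5, 324.9]
ee_rot: [180.0, -0.1, -139.6]
ft_force: [0.1, 0.4, 0.3]
finger_gap: 0.397
grasp_force: 0.0
```

View pics/f2.png

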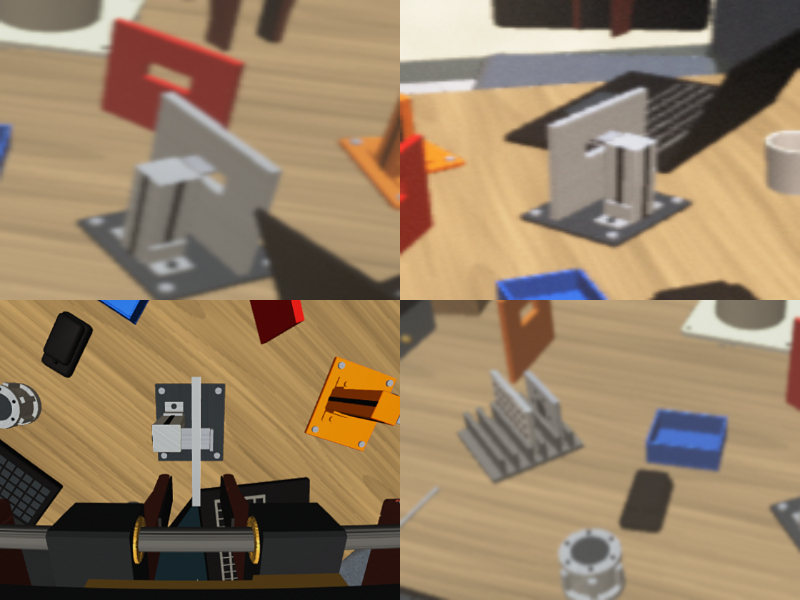

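The board hangs upright and square on the hook with its bare back to the post. The gripper is clear and the other objects look undisturbed.

```bash
python3 -c "
from rig import bot; print(bot.job_done())"
```

```text
the job is handed in; nothing more can be done
None
```

The calibration board hangs by its hand slot on the hook, chequered face outward, upright and square; in the last pictures the other objects are where they were. I handed the job in after about 15 s of robot time; no verdict was shown.

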